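Scrap rejected spindles in the screw-capped one-way can

ROBOT

A 6-joint arm with a two-finger parallel gripper is mounted at the origin on the work surface. World frame = base frame: x ahead of the robot, y to its left, z up, the work surface at z = 0. Lengths are in m, angles in rad, forces in N, time in s.
With the tool pointing down it reaches from about 0.375 to 0.9 m from the base axis. Payload 3.1 kg.
Tool frame: the origin (TCP) lies between the finger pads; the fingertips stand 11 mm ahead of it and the grasp point (between the pads) lies 8 mm behind it; z points along the fingers, x is the direction in which the jaws open and shut, and the axes are right-handed (so a half turn about z gives the same grasp; the last joint's range is limited). The gripper opens to 87 mm and grips with 3 to 60 N. Pads are 19 mm wide; open, the fingers measure 117 mm over their backs; the gripper's body (75 mm by 190 mm) begins 51 mm behind the grasp point.
Start: joints at [-1.466, 0.527, 1.433, -0, 1.181, -0.178], TCP at [0.175, -0.6, 0.205] pointing down, gripper open.
Joint ranges: [-3.08, 3.08], [-0.75, 2.2], [0.22, 2.44], [-1.43, 4.57], [0, 2.65], [-2.85, 2.85]. Speed limits (rad/s): [2.79, 2.79, 3.14, 3.14, 3.14, 3.14].

INTERFACE

Orientations are given as [roll, pitch, yaw] about the fixed x, y, z axes, in that order (R = Rz(yaw) Ry(pitch) Rx(roll)).
In Python, from bench import * gives the robot as it stands. Calls block until the motion is done:
- move_to(position, orientation): joint-space move of the TCP to a pose.
- move_straight(position, attitude=None, rate=0.15, guard=None): straight line of the TCP; attitude=None keeps the orientation; rate is the mean speed in m/s. With guard (N) it stops when the force on the tool has changed by that much, and returns True; else False.
- goto_joints(angles): joint-space move.
- set_gripper(opening): finger opening in m; the grip force is fixed at half the most; returns when the fingers have stopped.
- pause(seconds).
- ik(position, orientation): joint angles nearest the present ones, or None.
- sense(): the state.
- snapshot(name): name is "scene" or "top"; returns (picture, depth): 420x560x3 uint8, red, green, blue; 420x560 float32, m along the optical axis (not along the pixel's ray), 0 where there is no reading.
- camera_info(name): a dict with "mtx" (3x3 intrinsics, pixels), "cam_to_world" (4x4, takes a point from camera to world coordinates). Camera axes: x right, y down, z forward; pixel columns grow to the right and rows downward; lengths in m; the calibration is good to about 2 mm. A picture is of the moment at which its call begins. camera_info takes no time and is no camera call.
A pose or a line that the arm cannot do raises IKError and nothing moves.
- close_job(): hands the job in, once; it reports no verdict.
The state is a dict: "time_s": time; "q": joint angles; "joint_velocities": joint speeds; "effort": joint torques, N m; "ee_pos": TCP position; "ee_rot": TCP orientation; "contact_force": force on the tool from outside, world axes, zero at the start; "moment": the same for the moment, N m; "finger_gap": finger opening in m.
Only numpy, scipy, OpenCV 4.12 (cv2) and the standard library are available. Lean on these libraries where they do the work, as an engineer would, in place of code of your own. Each camera call takes 0.05 s, during which the arm holds its last target. There are 200 camera calls.

TASK

Unscrew the black cap of the red scrap can (anticlockwise seen from above, several twists), lift it off and lay it right way up on the round rubber mat. Then push every red-stemmed reject valve spindle on the bench down through the can's sprung flap, so that all lie inside and the flap is shut again. Leave the green-stemmed good spindle, the oil bottle and the V-block standing where they are.

Things in the scene. Friction and masses are not known exactly. Their poses are not given: they have to be found in the camera images.
- can: Fixed red scrap can. Origin: on the bench under the middle of its round mouth; z up. Its closed hopper spans x -68 to +330, y -90 to +90 mm, 160 mm high, clear panel at the +x end. A threaded steel neck, inside diameter 76 mm, outside 89 (100 over the thread), rises on the z axis to the rim at 205 mm. Slippery inside.
- mouth (a point): Centre of the can's round mouth, at rim height, 205 mm above the bench, on the axis of neck and cap.
- thread (a joint): Unscrewed angle (rad) of the aluminium ring that carries the cap round by its ears: 0 tight, grows anticlockwise from above, stop at 3.8; stiff (0.35 N m), stays where left. It raises the cap 3.5 mm per rad. Below 3.4 the thread holds the cap; above 3.5 it lifts straight off, out of two forks 11 mm deep. Ring then 53 to 68 mm from the axis, to 7 mm above the rim.
- flap (a joint): Angle (rad) of the orange sprung flap across the neck 17 mm below the rim: 0 shut, grows as it swings down, 1.4 at most, never outward. Hinged 42 mm from the axis on the can's -x side; 0.1 N m, so a spindle just stood on it may not go through. One held upright in mid-mouth and pushed down (4 to 8 N) until its foot is 45 mm or more below the flap drops in when let go.
- cap: Black screw cap, loose, screwed on the neck at the start. Origin: centre of its underside; z up. Disc and skirt 110 mm in diameter, 30 mm high; two yellow ears (16 wide, 10 high) reach 66 mm from the axis along its x axis; on top a round knurled grip, 54 mm in diameter, from 30 to 66 mm above the origin. About 0.25 kg.
- mat: Round black rubber mat for the cap, fixed, 160 mm in diameter, 4 mm thick. Origin: centre of its underside.
- reject0: Reject valve spindle with a red plastic stem and a heavy steel foot; absent in some runs. Origin: centre of its foot; z up. Foot 52 mm in diameter and 16 mm thick, stem 26 mm in diameter above it, 105 mm high in all, about 0.3 kg. Stands upright on the bench, not easily tipped.
- reject1: Reject valve spindle with a red plastic stem and a heavy steel foot; absent in some runs. Origin: centre of its foot; z up. Foot 52 mm in diameter and 16 mm thick, stem 26 mm in diameter above it, 105 mm high in all, about 0.3 kg. Stands upright on the bench, not easily tipped.
- reject2: Reject valve spindle with a red plastic stem and a heavy steel foot; absent in some runs. Origin: centre of its foot; z up. Foot 52 mm in diameter and 16 mm thick, stem 26 mm in diameter above it, 105 mm high in all, about 0.3 kg. Stands upright on the bench, not easily tipped.
- reject3: Reject valve spindle with a red plastic stem and a heavy steel foot; absent in some runs. Origin: centre of its foot; z up. Foot 52 mm in diameter and 16 mm thick, stem 26 mm in diameter above it, 105 mm high in all, about 0.3 kg. Stands upright on the bench, not easily tipped.
- reject4: Reject valve spindle with a red plastic stem and a heavy steel foot; absent in some runs. Origin: centre of its foot; z up. Foot 52 mm in diameter and 16 mm thick, stem 26 mm in diameter above it, 105 mm high in all, about 0.3 kg. Stands upright on the bench, not easily tipped.
- good: Good spindle, of the same shape as the rejects but with a green stem. Must stay.
- oil: White oil bottle, yellow label, 60 mm in diameter, 115 mm high; origin at the centre of its underside. Bystander.
- vblock: Dark steel V-block, 80 x 50 x 50 mm; origin at the centre of its underside. Bystander.

How it is judged:
On the way, in this order (a step that is already met when the one before it is completed fails the run):
1. the cap is unscrewed until the thread lets it go (value of joint thread above 3.35 rad), for 0.1 s.
2. the cap lies right way up on the rubber mat (horizontal distance between cap and mat below 0.035 m and height (world z) of cap below 0.012 m and angle between cap's own z axis and vertical below 0.1 rad and linear speed of cap below 0.02 m/s), for 0.2 s.
At the end, for the whole second after the job is handed in: The cap lies right way up, still, on the mat (centre within 35 mm of the mat's centre); every reject spindle present lies inside the can, below its flap; the flap is shut (under 0.12 rad) (all of step 2 and x of reject0 in the frame of can between -0.068 and 0.33 m and y of reject0 in the frame of can between -0.09 and 0.09 m and height (world z) of each of reject0, reject1, reject2, reject3, reject4 below 0.155 m and linear speed of each of reject0, reject1, reject2, reject3, reject4 below 0.05 m/s and x of reject1 in the frame of can between -0.068 and 0.33 m and y of reject1 in the frame of can between -0.09 and 0.09 m and x of reject2 in the frame of can between -0.068 and 0.33 m and y of reject2 in the frame of can between -0.09 and 0.09 m and x of reject3 in the frame of can between -0.068 and 0.33 m and y of reject3 in the frame of can between -0.09 and 0.09 m and x of reject4 in the frame of can between -0.068 and 0.33 m and y of reject4 in the frame of can between -0.09 and 0.09 m and value of joint flap below 0.12 rad); the robot touches nothing.
It fails at once if the good (green-stemmed) spindle is moved by more than 30 mm or tipped over (distance of good from where it was at the start of the episode above 0.03 m or angle between good's own z axis and vertical above 0.5 rad).
It fails at once if the oil bottle is moved by more than 30 mm or tipped over (distance of oil from where it was at the start of the episode above 0.03 m or angle between oil's own z axis and vertical above 0.5 rad).
It fails at once if the V-block is moved by more than 30 mm or tipped over (distance of vblock from where it was at the start of the episode above 0.03 m or angle between vblock's own z axis and vertical above 0.5 rad).
Of reject0, reject1, reject2, reject3, reject4 only 3 to 5 are there at a start; the rules pass over those that are not, and their reading is None.
At some moment in a run one of reject0, reject1, reject2, reject3, reject4 may be knocked a few centimetres aside while the robot is not near it.
It also fails if it takes over 210 s, if anything falls off the work surface, if the arm or the gripper's body presses on something with over 40 N, if the wrist force passes 120 N, or if a joint passes its speed limit or range.

## Working session

There is one attempt and no reset: what is moved stays moved. The work goes in short steps, each a Python script; the robot and the scene stay as the last script left them, time stands still between calls to the robot, and variables do not carry over. Pictures are saved under pics/ and viewed, about 12 in all and at most 16, crops included, and the job is handed in when it is done.

```bash
mkdir -p pics; ls
python3 - <<'E'
from bench import *
import cv2,numpy as np
for n in("scene","top"):
    p,d=snapshot(n); cv2.imwrite(f"pics/{n}0.png",p[:,:,::-1]); np.savez(f"pics/{n}0.npz",p=p,d=d)
    c=camera_info(n); print(n,np.round(c["mtx"],1).tolist(),np.round(c["cam_to_world"],3).tolist(),(d>0).mean())
s=sense(); print(s)
E
```

```text
pics
scene [[399.0, 0.0, 278.3], [0.0, 399.0, 204.7], [0.0, 0.0, 1.0]] [[-0.509, 0.676, -0.532, 1.126], [0.861, 0.393, -0.324, 0.327], [-0.01, -0.623, -0.782, 0.952], [0.0, 0.0, 0.0, 1.0]] 0.995812074829932
top [[522.8, 0.0, 273.3], [0.0, 522.8, 211.6], [0.0, 0.0, 1.0]] [[-0.01, -0.992, 0.122, 0.409], [-1.0, 0.012, 0.017, 0.004], [-0.018, -0.122, -0.992, 1.638], [0.0, 0.0, 0.0, 1.0]] 0.9960416666666667
{'time_s': 0.1, 'q': array([-1.46555517e+00,  5.28438545e-01,  1.43378423e+00, -1.41852487e-05,
        1.18140011e+00, -1.78513990e-01]), 'joint_velocities': array([ 4.86741722e-04, -5.33493784e-05, -3.11082669e-03,  7.37784462e-04,
       -1.38343987e-03,  2.15716417e-03]), 'effort': array([-3.59309870e-04, -4.40984023e+01, -1.77150840e+01,  6.35220716e-02,
        5.33714436e-02, -4.57794204e-05]), 'ee_pos': array([ 0.17491715, -0.59929006,  0.20382618]), 'ee_rot': array([-3.14124505e+00,  2.00030022e-03, -1.28703544e+00]), 'contact_force': array([ 0.38641479, -0.0642004 ,  0.00422164]), 'moment': array([0.01629329, 0.02647473, 0.02185929]), 'finger_gap': 0.08724539413753446}
```

View pics/top0.png

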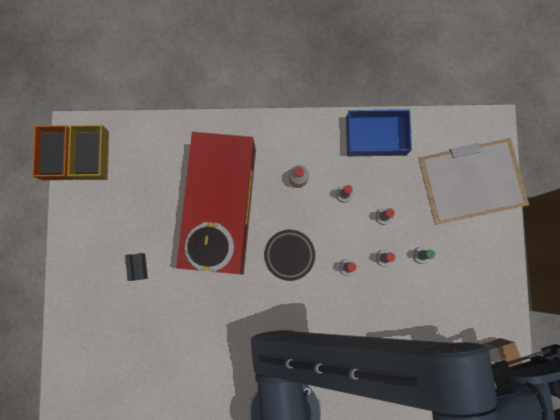

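View pics/scene0.png

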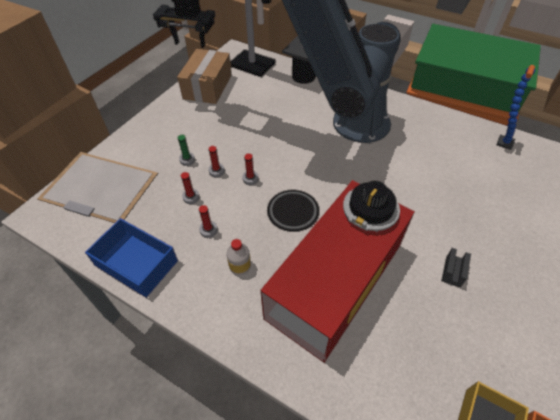

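Top view: four red spindles at about (347,190), (388,214), (388,257), (349,267), and the green one at (428,254). The oil bottle, which also has a red top, is at (299,175), the mat at (290,255), the cap at (209,247) and the V-block at (137,267). The scene view agrees.

```bash
cat > h.py <<'E'
import cv2,numpy as np
from bench import *
def cloud(n,d):
    c=camera_info(n); K=c["mtx"]; T=np.array(c["cam_to_world"])
    v,u=np.mgrid[:420,:560]
    P=np.stack([(u-K[0,2])/K[0,0]*d,(v-K[1,2])/K[1,1]*d,d],-1)
    return P@T[:3,:3].T+T[:3,3]
def ray(n,u,v,z):
    c=camera_info(n); K=c["mtx"]; T=np.array(c["cam_to_world"])
    r=T[:3,:3]@np.array([(u-K[0,2])/K[0,0],(v-K[1,2])/K[1,1],1]); o=T[:3,3]
    return (o+r*(z-o[2])/r[2])[:2]
def blobs(m,amin=6):
    k,l,s,c=cv2.connectedComponentsWithStats(m.astype(np.uint8))
    return [(l==i) for i in range(1,k) if s[i,4]>=amin]
def hsv(p): return cv2.cvtColor(p,cv2.COLOR_RGB2HSV).astype(int)
def red(p):
    h=hsv(p); return ((h[...,0]<8)|(h[...,0]>172))&(h[...,1]>150)&(h[...,2]>70)
def green(p):
    h=hsv(p); return (abs(h[...,0]-65)<20)&(h[...,1]>110)&(h[...,2]>40)
def stems(n,p,d,mask):
    """centres from the stem points: (x,y,zmax,area)"""
    P=cloud(n,d); out=[]
    for b in blobs(mask):
        q=P[b]; q=q[np.isfinite(q).all(1)]
        zt=np.percentile(q[:,2],95)
        top=b&(P[...,2]>zt-.012)
        v,u=np.nonzero(top)
        out.append((*ray(n,u.mean(),v.mean(),.105),zt,b.sum(),u.mean(),v.mean()))
    return out
E
python3 - <<'E'
from h import *
np.set_printoptions(precision=4,suppress=True)
for n in("top","scene"):
    z=np.load(f"pics/{n}0.npz");p,d=z["p"],z["d"];P=cloud(n,d);h=hsv(p)
    print(n)
    for nm,m in(("red",red(p)),("green",green(p))):
        for o in stems(n,p,d,m): print(nm,np.round(o,4))
    yel=(abs(h[...,0]-25)<8)&(h[...,1]>140)&(h[...,2]>90)
    for b in blobs(yel,4):
        v,u=np.nonzero(b); print("yel",u.mean().round(1),v.mean().round(1),b.sum(),np.median(P[b],0))
    if n=="top":
      for nm,(u0,u1,v0,v1),zl in(("cap",(175,245,215,280),(.23,.30)),("grip",(175,245,215,280),(.258,.33)),("mat",(255,325,225,290),(-.01,.02))):
        s=np.zeros(d.shape,bool);s[v0:v1,u0:u1]=1
        m=s&(P[...,2]>zl[0])&(P[...,2]<zl[1])
        if nm=="mat": m&=h[...,2]<75
        q=P[m];(c,r)=cv2.minEnclosingCircle(q[:,:2].astype(np.float32));
        print(nm,m.sum(),c,r,np.median(q[:,2]),q[:,:2].mean(0))
      b=max(blobs(red(p)),key=lambda b:b.sum()); q=P[b]; q=q[abs(q[:,2]-.16)<.01]
      print("hopper",cv2.minAreaRect(q[:,:2].astype(np.float32)),np.median(q[:,2]))
      m=(h[...,2]<80)&(np.add.outer(np.zeros(420),np.arange(560))<150)&(np.add.outer(np.arange(420),np.zeros(560))>245)&(np.add.outer(np.arange(420),np.zeros(560))<285)&(np.arange(560)>120)
      print("vb",P[m].mean(0),P[m].max(0))
E
```

```text
top
red [   0.6675    0.1967    0.1663 6405.      217.0085  189.0357]
red [  0.7165  -0.0466   0.1201  36.     298.5556 171.7778]
red [  0.6638  -0.19     0.1122  16.     347.2857 188.6429]
red [  0.591   -0.3127   0.1137  27.     389.72   212.52  ]
yel 83.6 153.2 295 [0.7878 0.6188 0.0701]
yel 248.6 197.8 60 [0.6336 0.1014 0.1208]
yel 210.9 224.6 19 [0.5516 0.202  0.194 ]
yel 206.1 239.6 19 [0.5064 0.2073 0.2479]
yel 206.1 267.8 15 [0.4328 0.2153 0.1919]
cap 334 (0.4925394058227539, 0.20840798318386078) 0.027668511494994164 0.24817495924687438 [0.4921 0.2076]
grip 0 (0.0, 0.0) 0.0 nan [nan nan]
mat 1705 (0.47482913732528687, -0.016595274209976196) 0.07815873622894287 0.0047714983474931305 [ 0.4745 -0.0163]
hopper ((0.6229977607727051, 0.19445902109146118), (0.17945563793182373, 0.39310455322265625), 83.90219116210938) 0.16081427048977126
vb [0.4416 0.4517 0.0417] [0.4831 0.4818 1.638 ]
scene
red [  0.4666  -0.307    0.1056 115.     212.2258 149.6452]
red [  0.4379  -0.195    0.1054 122.     248.0571 156.8857]
red [  0.5965  -0.3082   0.1065 131.     184.9512 176.6829]
red [   0.6524    0.1866    0.1617 9506.      331.6598  267.7197]
red [  0.6672  -0.1895   0.1061 147.     202.94   209.82  ]
red [  0.7133  -0.0501   0.1173  75.     236.0533 244.3467]
green [  -0.4719    0.2678   -0.0784 7327.      479.0868   54.3999]
green [  0.4746  -0.4215   0.1055 102.     181.2222 138.4444]
yel 373.0 192.1 29 [0.5052 0.2061 0.2471]
yel 359.5 219.9 31 [0.5522 0.2018 0.1911]
yel 238.7 268.0 86 [ 0.7386 -0.0312  0.0347]
yel 381.2 266.8 5 [0.5984 0.2887 0.118 ]
yel 365.4 291.3 86 [0.675  0.2812 0.1168]
yel 490.4 401.9 976 [0.7245 0.5917 0.0486]
  return _methods._mean(a, axis=axis, dtype=dtype,
  ret = ret.dtype.type(ret / rcount)
<stdin>:17: RuntimeWarning: Mean of empty slice.
  ret = um.true_divide(
```

Run:
```python
import cv2
a=cv2.imread("pics/top0.png")[205:285,165:255]; b=cv2.imread("pics/scene0.png")[165:240,330:420]
a=cv2.resize(a,(400,400),interpolation=2);b=cv2.resize(b,(400,400),interpolation=2)
cv2.imwrite("pics/c0.png",cv2.hconcat([a,b]))
```

```text
(no output)
```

View pics/c0.png

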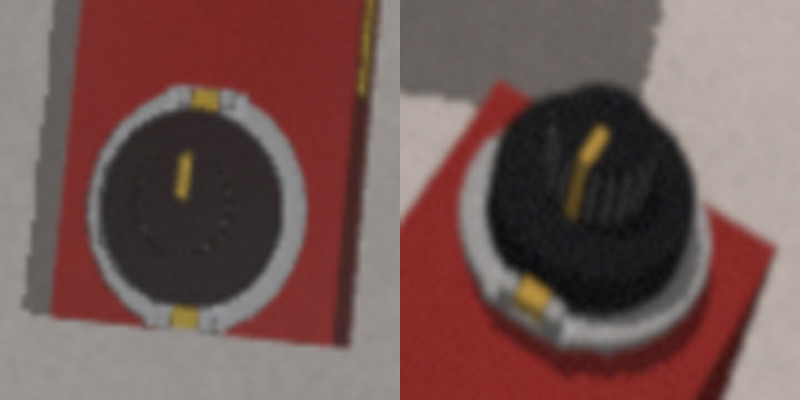

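The crop shows the cap tight with both yellow ears visible. The ear midpoint (0.492,0.209), grip centre (0.492,0.208) and hopper rectangle (0.4927,0.2084, yaw -6.1°) agree, and the grip top at 0.248 m is the expected height. Now I'll turn it.

```bash
cat >> h.py <<'E'
PI=np.pi
CAN=np.array([.4926,.2083]); MAT=np.array([.4745,-.0163])
def at(xy,z): return [float(xy[0]),float(xy[1]),float(z)]
def down(y): return [PI,0,y]
def st(t=""):
    s=sense(); print(t,round(s["time_s"],1),np.round(s["ee_pos"],4),np.round(s["ee_rot"],3),"F",np.round(s["contact_force"],1),"M",np.round(s["moment"],2),"gap",round(s["finger_gap"],4),"q6",round(s["q"][5],2)); return s
E
python3 - <<'E'
from h import *
y0=-1.6
s=sense(); move_straight([.175,-.6,.36])
move_to(at(CAN,.34),down(y0)); st("above")
print(move_straight(at(CAN,.228),rate=.1,guard=8)); st("down")
set_gripper(.04); st("grip")
for i in range(1,7):
    a=.62*i
    move_straight(at(CAN,.228+.0035*min(a,3.7)),down(y0+a),rate=.004); st(i)
p,d=snapshot("top"); cv2.imwrite("pics/t1.png",p[:,:,::-1])
p2,_=snapshot("scene"); cv2.imwrite("pics/s1.png",p2[:,:,::-1])
cv2.imwrite("pics/c1.png",cv2.hconcat([cv2.resize(p[195:295,155:265],(400,400),interpolation=2),cv2.resize(p2[140:240,330:430],(400,400),interpolation=2)])[:,:,::-1])
E
```

```text
above 4.3 [0.493  0.2077 0.34  ] [-3.141 -0.    -1.601] F [-0.1  0.   0.1] M [ 0.01 -0.01  0.04] gap 0.0872 q6 1.79
False
down 5.6 [0.4932 0.2084 0.2286] [-3.14  0.   -1.6 ] F [ 0.1  0.2 -0.7] M [ 0.02 -0.05  0.01] gap 0.0868 q6 1.79
grip 6.3 [0.4926 0.2082 0.2281] [-3.142 -0.    -1.6  ] F [ 0.5 -1.2  0.7] M [-0.08  0.03  0.02] gap 0.0518 q6 1.79
1 7.1 [0.4919 0.2084 0.2297] [ 3.14e+00  1.00e-03 -9.82e-01] F [-1.2  1.2 -2.8] M [ 0.13  0.2  -0.36] gap 0.052 q6 1.17
2 7.8 [0.4918 0.2087 0.232 ] [-3.141e+00  2.000e-03 -3.620e-01] F [-1.9  1.6 -2.6] M [ 0.43  0.43 -0.71] gap 0.0516 q6 0.55
3 8.6 [0.4915 0.2084 0.2344] [-3.141e+00  2.000e-03  2.600e-01] F [-4.4  1.6  0.2] M [ 0.37  0.88 -0.21] gap 0.0522 q6 -0.07
4 9.4 [0.492  0.2077 0.2364] [-3.141e+00  2.000e-03  8.790e-01] F [-5.  -0.6 -2.1] M [-0.05  0.82 -0.19] gap 0.0517 q6 -0.69
5 10.1 [0.4928 0.2078 0.2383] [3.141e+00 1.000e-03 1.498e+00] F [-2.1 -1.7 -6.3] M [-0.11  0.23 -0.73] gap 0.0522 q6 -1.31
6 10.9 [0.4934 0.2087 0.2414] [3.139e+00 1.000e-03 2.120e+00] F [-1.9  1.2 -3.2] M [ 0.38  0.17 -0.19] gap 0.0519 q6 -1.93
```

View pics/c1.png

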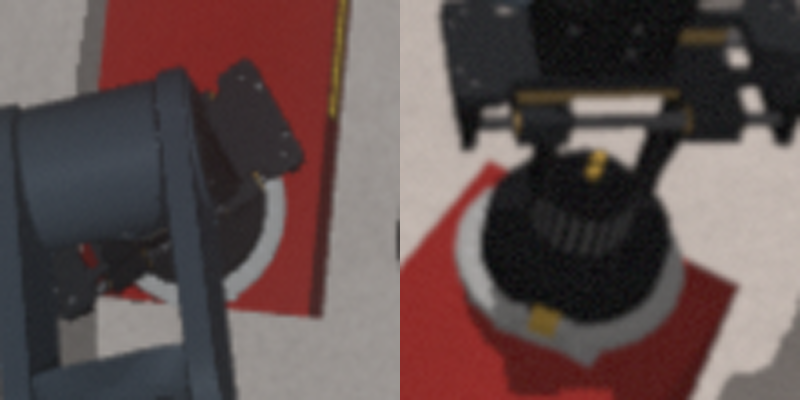

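```bash
cat >> h.py <<'E'
def ears(n):
    p,d=snapshot(n);P=cloud(n,d);h=hsv(p);out=[]
    yel=(abs(h[...,0]-25)<8)&(h[...,1]>140)&(h[...,2]>90)&(np.hypot(P[...,0]-CAN[0],P[...,1]-CAN[1])<.08)&(P[...,2]<.28)
    for b in blobs(yel,4):
        q=np.median(P[b],0);e=q[:2]-CAN; out.append((q.round(4),b.sum(),"r",np.hypot(*e).round(4),"ang",np.arctan2(e[1],e[0]).round(3)))
    return p,out
E
python3 - <<'E'
from h import *
for n in("scene","top"):
    for o in ears(n)[1]: print(n,*o)
E
```

```text
scene [0.4798 0.2067 0.2619] 16 r 0.0129 ang -3.014
scene [0.5524 0.2155 0.2024] 27 r 0.0603 ang 0.12
```

Run:
```python
from h import *
y=2.12
for a in(.2,.4):
    move_straight(at(CAN,.2405+.0035*a*.7),down(y+a),rate=.002); st(a)
    for o in ears("scene")[1]: print(*o)
```

```text
0.2 11.5 [0.4933 0.2082 0.2415] [3.140e+00 2.000e-03 2.319e+00] F [-0.   0.1 -1.1] M [0.29 0.13 0.21] gap 0.0519 q6 -2.13
[0.4826 0.2054 0.2617] 18 r 0.0104 ang -2.861
[0.5532 0.2226 0.2038] 26 r 0.0623 ang 0.232
0.4 11.9 [0.493  0.2082 0.2418] [3.141e+00 1.000e-03 2.518e+00] F [-1.9  0.4 -0.4] M [0.28 0.08 0.32] gap 0.0519 q6 -2.33
[0.4853 0.2061 0.262 ] 8 r 0.0076 ang -2.851
[0.5504 0.231  0.2034] 29 r 0.0621 ang 0.374
```

The ear has gone 3.62 rad from its start, past 3.5. Next I lift the cap and lay it on the mat.

Run:
```python
from h import *
print(move_straight(at(CAN,.262),rate=.03,guard=12)); st("lift")
print(move_straight(at(CAN,.36),rate=.1,guard=12)); st("up")
p,_=snapshot("scene"); cv2.imwrite("pics/s2.png",p[:,:,::-1])
```

```text
False
lift 12.7 [0.4924 0.2083 0.2621] [-3.142 -0.     2.52 ] F [-0.7 -0.1 -4.6] M [ 0.14 -0.04 -0.01] gap 0.0523 q6 -2.33
False
up 13.9 [0.4921 0.2082 0.3592] [-3.14e+00 -1.00e-03  2.52e+00] F [-1.1 -0.2 -3.3] M [ 0.12 -0.02  0.04] gap 0.0519 q6 -2.33
```

View pics/s2.png

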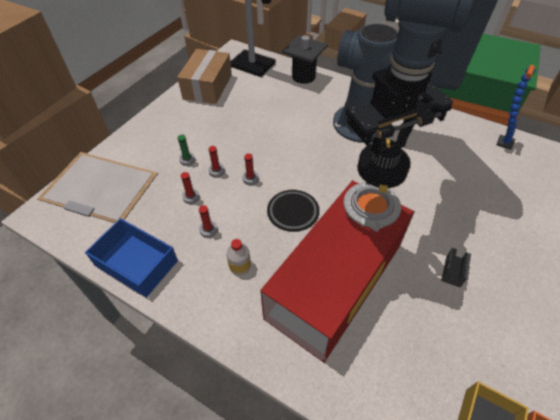

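The cap is clear of the can and the orange flap shows at (373,203). All spindles are still standing, at (184,150), (214,160), (250,168), (188,187) and (206,220).

Run:
```python
from h import *
np.set_printoptions(precision=4,suppress=True)
move_to(at(MAT,.25),down(1.5)); st("over")
move_straight(at(MAT,.075),rate=.12); 
print(move_straight(at(MAT,.04),rate=.02,guard=5)); st("touch")
set_gripper(.08); move_straight(at(MAT,.05),rate=.05); move_straight(at(MAT,.3),rate=.2); st("free")
move_to([.42,.03,.45],down(-.5))
for n in("scene","top"):
    p,d=snapshot(n); cv2.imwrite(f"pics/{n}3.png",p[:,:,::-1])
    P=cloud(n,d)
    for nm,m in(("red",red(p)),("green",green(p))):
        for o in stems(n,p,d,m):
            if o[3]<300: print(n,nm,np.round(o,4))
    m=(np.hypot(P[...,0]-MAT[0],P[...,1]-MAT[1])<.09)&(abs(P[...,2]-.07)<.006)
    q=P[m]
    if len(q)>10: print(n,"grip top",cv2.minEnclosingCircle(q[:,:2].astype(np.float32)),np.median(q[:,2]),q[:,2].std())
```

```text
over 14.9 [ 0.4753 -0.0159  0.2505] [ 3.14  -0.001  1.501] F [ 0.6  0.2 -2.4] M [ 0.11 -0.18  0.01] gap 0.0522 q6 -1.77
True
touch 17.7 [ 0.4742 -0.0159  0.0493] [-3.141 -0.001  1.5  ] F [0.3 1.  2.7] M [ 0.2  -0.23  0.04] gap 0.0522 q6 -1.77
free 20.1 [ 0.4737 -0.0161  0.299 ] [-3.136 -0.001  1.5  ] F [ 0.4 -0.6  0.9] M [ 0.04 -0.17 -0.02] gap 0.0799 q6 -1.77
scene red [  0.4651  -0.3083   0.1068  31.     212.1613 149.1935]
scene red [  0.4859  -0.2888   0.0888  81.     213.2778 155.6111]
scene red [  0.4375  -0.1955   0.1066  34.     248.     156.7353]
scene red [  0.4585  -0.1803   0.0882  87.     248.381  162.9048]
scene red [  0.5953  -0.3099   0.1054 127.     184.75   176.2   ]
scene red [  0.6663  -0.1899   0.1057 144.     203.     209.5208]
scene red [  0.7129  -0.0504   0.1167  74.     236.0417 244.1944]
scene green [ -0.4717   0.0626  -0.0775  74.     426.6351  40.5135]
scene green [  0.4744  -0.4211   0.1056  99.     181.3704 138.4444]
scene grip top ((0.47623783349990845, -0.016216540709137917), 0.02869534119963646) 0.06910072213499252 0.001656559866298438
top red [  0.7166  -0.0469   0.1207  36.     298.6667 171.75  ]
top red [  0.6633  -0.1909   0.1109  19.     347.5789 188.7895]
top red [  0.5915  -0.3126   0.1102  27.     389.7037 212.3704]
top red [  0.4279   0.1777   0.1603   8.     223.25   270.    ]
```

View pics/scene3.png

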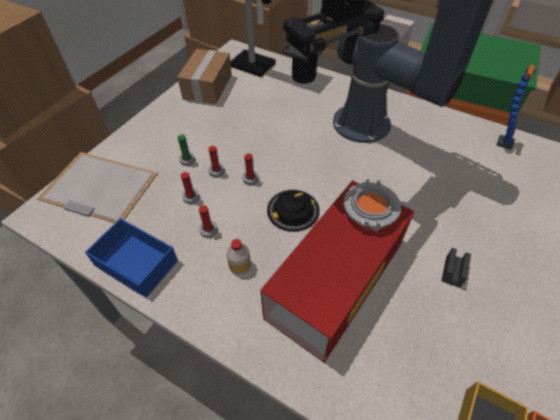

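The cap lies flat on the mat: grip top at 0.069 m, centre within 2 mm of the mat's. Next comes the first spindle.

```bash
cat >> h.py <<'E'
def rejects(tag=None):
    p,d=snapshot("scene"); P=cloud("scene",d)
    if tag: cv2.imwrite(f"pics/{tag}.png",p[:,:,::-1])
    m=red(p)&(P[...,2]>.03)&(P[...,2]<.111)
    m=cv2.morphologyEx(m.astype(np.uint8),cv2.MORPH_CLOSE,np.ones((3,3)))>0
    out=[]
    for b in blobs(m,30):
        q=P[b]; zt=np.percentile(q[:,2],95); v,u=np.nonzero(b&(P[...,2]>zt-.012))
        xy=ray("scene",u.mean(),v.mean(),.105)
        r=xy-CAN; c,s_=np.cos(-.107),np.sin(-.107); x,y=r@[c,s_],r@[-s_,c]
        if np.hypot(*(xy-[.713,-.05]))>.04 and not(-.1<x<.36 and abs(y)<.12): out.append((xy.round(4),zt.round(4),int(b.sum())))
    e=P[(np.hypot(P[...,0]-CAN[0],P[...,1]-CAN[1])<.03)]
    h=hsv(p); o=(np.hypot(P[...,0]-CAN[0],P[...,1]-CAN[1])<.045)&(abs(h[...,0]-10)<8)&(h[...,1]>140)
    print("rejects",out,"mouth: n",len(e),"z",np.percentile(e[:,2],[5,50,95]).round(3) if len(e) else None,"orange",o.sum(),np.median(P[o][:,2]).round(3) if o.sum() else None)
    return [o[0] for o in out]
def insert(xy):
    y=float(np.arctan2(xy[1],xy[0])); set_gripper(.065)
    move_to(at(xy,.24),down(y)); move_straight(at(xy,.14),rate=.15)
    g=move_straight(at(xy,.080),rate=.06,guard=8); set_gripper(.015); s=st(f"grip {g}")
    if s["finger_gap"]<.02: print("MISSED"); return False
    move_straight(at(xy,.35),rate=.2); yc=float(np.arctan2(CAN[1],CAN[0]))
    move_to(at(CAN,.35),down(yc)); st("over can")
    move_straight(at(CAN,.275),rate=.12)
    g=move_straight(at(CAN,.216),rate=.05,guard=25); st(f"pushed {g}")
    set_gripper(.045); move_straight(at(CAN,.36),rate=.2); st("out"); return True
E
python3 - <<'E'
from h import *
R=rejects(); R.sort(key=lambda r:np.hypot(*(r-CAN)))
insert(R[0]); rejects("s4")
E
```

```text
rejects [(array([ 0.4667, -0.3063]), np.float64(0.1056), 110), (array([ 0.4397, -0.1935]), np.float64(0.1052), 117), (array([ 0.595 , -0.3094]), np.float64(0.1056), 126), (array([ 0.6678, -0.1887]), np.float64(0.1062), 138)] mouth: n 331 z [0.185 0.187 0.19 ] orange 437 0.187
grip False 26.6 [ 0.4392 -0.1931  0.08  ] [-3.141e+00  1.000e-03 -4.150e-01] F [-1.6  1.2  1.4] M [0.08 0.2  0.04] gap 0.0245 q6 -0.23
over can 29.6 [0.493  0.2072 0.3499] [3.141 0.    0.399] F [ 0.6  0.  -3. ] M [ 0.03 -0.15 -0.01] gap 0.0246 q6 -0.21
pushed False 31.7 [0.493  0.2084 0.2162] [ 3.141e+00 -1.000e-03  4.000e-01] F [ 1.5  0.1 -2.3] M [ 0.05 -0.58  0.03] gap 0.0246 q6 -0.21
out 33.3 [0.4917 0.2081 0.3588] [-3.141e+00  2.000e-03  4.000e-01] F [-0.4  0.2  0. ] M [ 0.02 -0.16 -0.02] gap 0.0446 q6 -0.21
rejects [(array([ 0.466 , -0.3062]), np.float64(0.1052), 109), (array([ 0.5953, -0.3093]), np.float64(0.1057), 124), (array([ 0.6672, -0.1893]), np.float64(0.1064), 140)] mouth: n 1648 z [0.186 0.5   0.646] orange 457 0.187
```

View pics/s4.png

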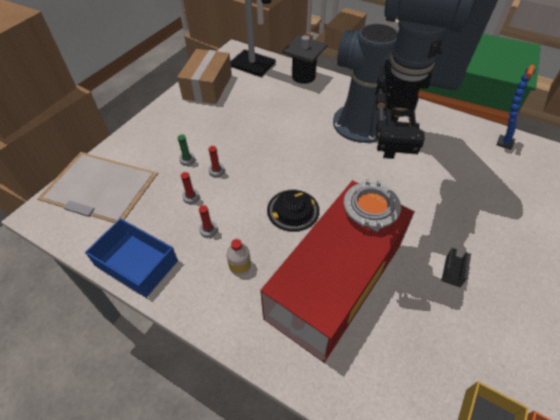

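The first spindle is in, showing behind the clear panel at about (298,325). The flap is shut again (orange at 0.187 m), and red stems remain at (214,160), (188,187) and (206,220). I'll do those with a fresh look before each one.

Run:
```python
from h import *
R=rejects()
while R:
    n=len(R); R.sort(key=lambda r:np.hypot(*(r-CAN)))
    ok=insert(R[0]); pause(.5); R=rejects("s5")
    if not ok or len(R)!=n-1: print("CHECK"); break
```

```text
rejects [(array([ 0.4671, -0.306 ]), np.float64(0.106), 111), (array([ 0.5952, -0.3091]), np.float64(0.1059), 128), (array([ 0.6669, -0.1896]), np.float64(0.1056), 138)] mouth: n 1651 z [0.186 0.5   0.647] orange 456 0.187
grip False 38.4 [ 0.6665 -0.1895  0.08  ] [-3.142e+00  1.000e-03 -2.770e-01] F [-1.2  0.1  0.4] M [0.02 0.21 0.01] gap 0.0244 q6 -0.16
over can 41.5 [0.4937 0.2075 0.35  ] [ 3.141e+00 -1.000e-03  3.990e-01] F [-0.5 -0.5 -3.5] M [-0.01 -0.11 -0.01] gap 0.0244 q6 -0.21
pushed False 43.6 [0.493  0.2084 0.2162] [ 3.141e+00 -1.000e-03  4.000e-01] F [ 1.8 -0.7 -2.7] M [ 0.04 -0.68  0.02] gap 0.0247 q6 -0.21
out 45.2 [0.4917 0.2081 0.3588] [-3.141e+00  2.000e-03  4.000e-01] F [-0.5 -0.2  0.2] M [-0.   -0.13 -0.01] gap 0.0453 q6 -0.21
rejects [(array([ 0.4665, -0.3061]), np.float64(0.1061), 109), (array([ 0.5959, -0.308 ]), np.float64(0.1054), 130)] mouth: n 1583 z [0.186 0.5   0.649] orange 455 0.187
grip False 51.1 [ 0.4662 -0.3059  0.08  ] [-3.141e+00  1.000e-03 -5.810e-01] F [-1.   0.6  0.9] M [ 0.08  0.12 -0.05] gap 0.0244 q6 -0.2
over can 54.4 [0.4932 0.2073 0.3499] 
[... 345 characters left out ...]
rejects [(array([ 0.5953, -0.3095]), np.float64(0.1056), 126)] mouth: n 1577 z [0.186 0.501 0.649] orange 460 0.187
grip False 64.0 [ 0.5951 -0.3093  0.08  ] [-3.142e+00  1.000e-03 -4.790e-01] F [-1.3 -0.1  1.2] M [ 0.03  0.04 -0.03] gap 0.0241 q6 -0.17
over can 67.4 [0.4934 0.2075 0.35  ] [ 3.141 -0.     0.399] F [-0.2 -0.1 -2.2] M [ 0.01 -0.2   0.  ] gap 0.0247 q6 -0.21
pushed False 69.5 [0.493  0.2084 0.2162] [ 3.141e+00 -1.000e-03  4.000e-01] F [ 2.   0.2 -2.3] M [ 0.05 -0.65  0.01] gap 0.0243 q6 -0.21
out 71.1 [0.4917 0.2081 0.3588] [-3.141e+00  2.000e-03  4.000e-01] F [0.5 0.5 0.8] M [ 0.01 -0.04 -0.02] gap 0.0449 q6 -0.21
rejects [] mouth: n 1571 z [0.186 0.501 0.647] orange 459 0.187
```

View pics/s5.png

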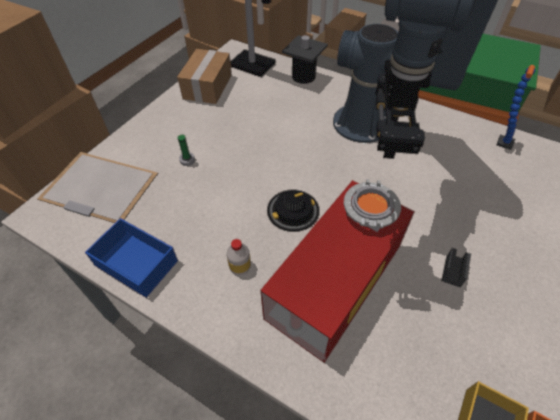

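No red stems remain on the bench, the flap is shut, and green, oil, V-block and cap are all in place. One last top view with the arm backed off, to check no fifth reject was hidden.

Run:
```python
from h import *
move_to([.175,-.6,.36],down(-1.29)); p,_=snapshot("top"); cv2.imwrite("pics/t6.png",p[:,:,::-1]); rejects(); st()
```

```text
rejects [] mouth: n 334 z [0.185 0.187 0.189] orange 447 0.187
 74.8 [ 0.1758 -0.5997  0.3601] [-3.141 -0.    -1.289] F [0.6 0.1 0.7] M [-0.05  0.02 -0.04] gap 0.045 q6 -0.18
```

View pics/t6.png

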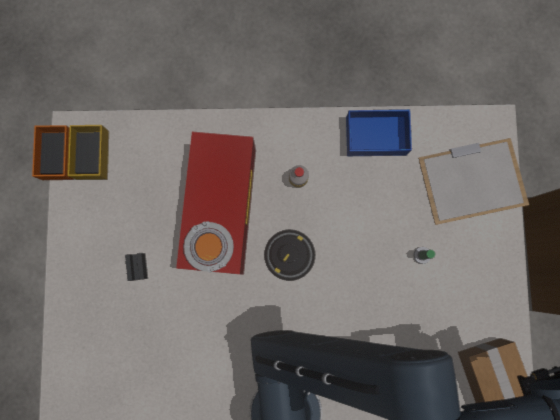

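The top view shows the cap on the mat at (290,255), the flap shut at (208,248), and the green spindle (428,254), oil bottle (299,175) and V-block (137,267) unmoved. No rejects are left on the bench.

```bash
python3 -c "
from bench import *
close_job()"
```

```text
the job is handed in; nothing more can be done
```

I unscrewed the cap, laid it on the mat, pushed all four reject spindles down through the flap, and handed the job in at about 75 s on the robot's clock.

- **Cap:** The grip slipped a little, so I had turned the cap only about 3.37 rad after the first turn, measured from its yellow ear. I turned it on to about 3.62 rad before lifting. It lies flat on the mat with its centre about 2 mm from the mat's centre.
- **Rejects:** This run had four, and none was knocked aside. After the last one, neither camera showed a red stem on the bench. I did not measure where they lie inside the can; I could only make out something red behind the clear panel.
- **Flap:** It was shut after every insertion, with its top at 0.187 m, as at the start.
- **Bystanders:** The green spindle, the oil bottle and the V-block are at the same place in the images as at the start.
- **Robot:** The arm was backed off and touching nothing.

No check failed or disagreed except the slip during the unscrewing.

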